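Rock a tight bung out of its port block

ROBOT

A 6-joint arm with a two-finger parallel gripper is mounted at the origin on a cart in front of the work surface, level with it; the furniture and walls round the work are solid. World frame = base frame: x ahead of the robot, y to its left, z up, the work surface at z = 0. Lengths are in m, angles in degrees, forces in N, time in s.
With the tool pointing down it reaches from about 0.35 to 0.875 m from the base axis. Payload 4.2 kg.
Tool frame: the origin (TCP) lies on the centre line of the jaws, within the pads' length; the fingertips stand 19 mm ahead of it and the grasp point (between the pads) is the TCP; z points along the fingers, y is the line along which they close (so a half turn about z gives the same grasp; the last joint's range is limited). The gripper opens to 87 mm and grips with 3 to 60 N. Pads are 19 mm wide; open, the fingers measure 117 mm over their backs; the gripper's body (75 mm by 190 mm) begins 51 mm behind the grasp point.
Start: joints at [-60.585, 22.042, 0.453, 0, -68.411, -14.817], TCP at [0.158, -0.605, 0.242] pointing down, gripper open.
Joint ranges: [-179.83, 179.83], [-69.29, 118.12], [-61.27, 80.66], [-181.25, 117.63], [-171.15, -9.14], [-177.46, 177.46]. Speed limits (degrees/s): [159.86, 159.86, 180, 180, 180, 180].

INTERFACE

Orientations are given as a 3x3 rotation matrix whose columns are the frame's x, y, z axes.
In Python, from station import sense, capture, finish_job, search_frame, masks_of gives the robot as it stands.
- The arm moves only by the tool drive_tool, never from a script. Its argument "rows" is a list of rows, each a list of 7 numbers: the opening in per cent of the stroke, from 0 (shut) to 100 (fully open), then the shift along the world's x, y, z in mm, then the turn, a rotation vector about the world's x, y, z in rad. In form: [[fingers, dx, dy, dz, wx, wy, wz], ...]. A call has 1 to 5 rows; each row shifts and turns the commanded pose from where the row before left it; what a row does not reach is not made up. A row lasts 1/12 s, in which the tool goes at most 41.7 mm and 7.16 degrees, less where a joint would pass 70% of its speed; a pose out of reach is approached as far as the arm can. A call is refused whole if a number of a shift passes 41.7 or a number of a turn 0.125, either way. A call with a gripper value outside its range is refused whole. The fingers move at their own pace and stop on an object; the grip force is fixed at half the most. Time passes only in rows, so rows that do not move let the fingers close. It gives the time, the measured TCP pose, the force, the opening and the grip force at its end, in the units of the state.
- sense(): the state, without advancing time (a new reading comes with each control period).
- capture(name): name is "scene" or "top" or "wrist"; returns a dict with "frame" (384x512x3 uint8, red, green, blue), "z_map" (384x512 float32, m along the optical axis (not along the pixel's ray), 0 where there is no reading), "fx", "fy", "cx", "cy" (pixels), "R" (3x3) and "t" (3): a world point X has camera coordinates R X + t; the wrist camera has in their place "T_tool_cam" (4x4, takes a point from camera to tool coordinates, whose origin is the TCP and whose axes are the flange's). Camera axes: x right, y down, z forward; pixel columns grow to the right and rows downward; lengths in m; the calibration is good to about 2 mm. A picture is of the moment at which its call begins: read the wrist's pose just before it.
- finish_job(): hands the job in; it is judged then, once.
Trained networks look in a picture, given as the dict that the camera call returned (one of the last four; its "shot" number tells which), for a name from the list of things; names that differ only in an ending like _2 or _b are one class to them, and where a whole thing is asked for, a point or a joint stands for the part that bears it (a point fixed in the world has none). Each returns a list of dicts, best first, with "p" (0 to 1); they miss things now and then, are a little off and sometimes report something else, mostly with a low value. They report only what shows in the picture. A call takes as long as a camera call. They do not tell look-alikes from the thing itself.
- search_frame(label, picture): "xy" ([column, row] in pixels, amid what is visible of it).
- masks_of(label, picture): "region" (384x512 bool, what is visible of it) and "xy" ([column, row] in pixels, amid what is visible of it).
The state is a dict: "time_s": time; "joints": joint angles; "joint_velocities": joint speeds; "effort": joint torques, N m; "tcp_pos": TCP position; "ee_rot": TCP orientation; "wrist_force": force on the tool from outside, world axes, zero at the start; "moment": the same for the moment, N m; "gripper_width": opening from 0.0 (shut) to 1.0 (fully open); "gripper_force": force on a finger pad.
Only numpy, scipy, OpenCV 4.12 (cv2) and the standard library are available. Lean on these libraries where they do the work, as an engineer would, in place of code of your own. Each camera call takes 0.05 s, during which the arm holds its last target. There are 200 camera calls.

TASK

Take the tight bung out of the metal port block without lifting the block off its base plate: as you draw it upward, rock its handle clearly over to the right and then clearly over to the left (as seen from the robot, along the block's length), so that it comes loose one side at a time. Then set the bung down gently, standing upright with its handle up, on the white board, let go, and leave everything else alone.

Things in the scene. Friction and masses are not known exactly. Their poses are not given: they have to be found in the camera images.
- bung: Black rubber stopper with grey plastic handle, 99 mm tall, 0.14 kg. Origin: centre of its collar's underside; z up through the handle, y along its long side. Collar 46 (x) by 68 (y) by 8 mm, resting on the block's top when seated. Below it a shank 30 (x) by 44 (y) mm goes 30 mm down into the block; the bung can stand on the shank's flat end. Once those 30 mm are out it is clear of the block.
- handle (a point): Grip point in the handle, 48 mm above the bung's origin; axes as the bung's. The handle is a block 40 mm (x) by 24 mm (y), 8 to 62 mm above the origin, with a lip 44 x 27 mm on top up to 69 mm. Grip it across the 24 mm, so that the fingers close along the rocking direction.
- rib_a (a point): Rounded rib along the shank's +y face, 2.5 mm proud; point 22 mm out in y, 16 mm below the bung's origin. Seated, it is caught under a sprung nose inside the block. Raising this side about 7 mm pops it past the nose (about 10 N): tip the bung about 0.25 rad about its x axis, handle to -y (right), over the -y edge of its collar. Grip firmly.
- rib_b (a point): The same rib on the -y face. With rib_a free, keep that side up and tip the bung about 0.25 rad the other way, handle to +y (left), over the freed rib, to pop this one; rocking may be repeated. Then the bung lifts out freely. A straight pull must beat both noses at once (about 20 N), which lifts the block instead.
- mouth (a point): Centre of the port's mouth, on the flat top face of the aluminium block, 72 mm above the bench; z up, y along the block to the left, as the seated bung's axes. Block 90 (x) by 150 (y) by 60 mm, a stub pipe on its -x face, on a fixed steel base plate 130 by 180 by 12 mm; two guide pins stand 8 mm above the top at y = +-64 mm. Mouth 34 (x) by 56 (y) mm.
- block (a joint): How far the block has been raised along its guide pins off the base plate, m: 0 = resting on the base plate. Only its own weight (about 8 N) holds it down.
- board: Flat white plastic board, 300 (its x) by 200 (its y) by 20 mm, fixed, lying on the bench; origin at the centre of its underside, z up.
- timer: Bystander: flat white digital timer, 58 x 66 x 17 mm, loose; origin at the centre of its underside.
- glue: Bystander: small upright white bottle, 21 mm across and 68 mm tall, loose; origin at the centre of its underside.
Not all that is in view belongs to the job. Leave any blue or red look-alike of the bung alone.

How it is judged (in metres and radians):
On the way, in this order (a step that is already met when the one before it is completed fails the run):
1. the bung, still in the block, is tipped at least 0.08 rad with its handle over to the right (4 mm or more to -y of the mouth's centre) (angle between the z axis of bung and the z axis of mouth, either way round above 0.08 rad and y of handle in the frame of mouth below -0.004 m and z of bung in the frame of mouth below 0.03 m), for 0.05 s.
2. the bung, still in the block, is tipped at least 0.08 rad with its handle over to the left (4 mm or more to +y) (angle between the z axis of bung and the z axis of mouth, either way round above 0.08 rad and y of handle in the frame of mouth above 0.004 m and z of bung in the frame of mouth below 0.03 m), for 0.05 s.
3. the bung is drawn clear of the block (origin more than 32 mm above the mouth) (z of bung in the frame of mouth above 0.032 m), for 0.1 s.
At the end, for the whole second after the job is handed in: The bung stands upright (within 0.15 rad), handle up, on the white board, its centre within 135 mm (x) and 85 mm (y) of the board's centre, its collar's underside 44 to 56 mm above the bench, at rest and released; the block rests on its base plate (raised less than 3 mm) (x of bung in the frame of board between -0.135 and 0.135 m and y of bung in the frame of board between -0.085 and 0.085 m and z of bung in the frame of board between 0.044 and 0.056 m and angle between bung's own z axis and vertical below 0.15 rad and linear speed of bung below 0.02 m/s and contact force between the fingers and bung below 0.1 N and value of joint block below 0.003 m); the robot touches nothing.
It fails at once if the block is lifted more than 6 mm off its base plate (value of joint block above 0.006 m).
It fails at once if the bung is dropped (moves faster than 0.8 m/s with no finger on it: a fall of over 30 mm) (linear speed of bung above 0.8 m/s and contact force between the fingers and bung below 0.1 N).
It fails at once if a loose bystander (timer, small white bottle) is moved more than 30 mm (distance of any of timer, glue from where it was at the start of the episode above 0.03 m).
It also fails if it takes over 45 s, if anything falls off the work surface, if the arm or the gripper's body presses on something with over 40 N, if the wrist force passes 120 N, or if a joint passes its speed limit or range.

## Working session

There is one attempt and no reset: what is moved stays moved. The work goes in short steps, Python scripts to look and compute and a tool call to move; the robot and the scene stay as the last step left them, time stands still between calls to the robot, and variables do not carry over. Pictures are saved under pics/ and viewed, at most 10 in all, crops included, and the job is handed in when it is done.

Besides the shell and the picture viewer there is one more tool, called after "Emit:" by a JSON object that holds its "op" and its "data". drive_tool: Moves the arm, as the interface text tells. Its arguments: {"type":"object","properties":{"rows":{"type":"array"}},"required":["rows"]}

```bash
mkdir -p pics; cat > h.py <<'E'
import numpy as np, cv2
from station import *
def world(c,m):
    v,u=np.nonzero(m&(c["z_map"]>0)); z=c["z_map"][v,u]
    P=np.stack([(u-c["cx"])/c["fx"]*z,(v-c["cy"])/c["fy"]*z,z],1)
    return (P-c["t"])@c["R"]
def save(c,n): cv2.imwrite(f"pics/{n}.png",cv2.cvtColor(c["frame"],cv2.COLOR_RGB2BGR))
E
python3 - <<'E'
from h import *
np.set_printoptions(precision=3,suppress=True)
for n in ["scene","top"]:
    c=capture(n); save(c,n+"0")
    for l in ["bung","block","board","timer","glue"]:
        for r in masks_of(l,c)[:3]:
            P=world(c,r["region"])
            if len(P): print(n,l,round(r["p"],2),np.round(r["xy"]),len(P),np.median(P,0),np.percentile(P,2,0),np.percentile(P,98,0))
print(sense())
a=cv2.imread("pics/scene0.png");b=cv2.imread("pics/top0.png")
E
```

```text
scene bung 0.95 [256. 214.] 766 [0.505 0.208 0.106] [0.482 0.186 0.076] [0.525 0.232 0.142]
scene bung 0.78 [210. 202.] 633 [0.678 0.139 0.055] [0.657 0.118 0.005] [0.703 0.161 0.1  ]
scene bung 0.76 [186. 278.] 1217 [0.547 0.39  0.051] [0.525 0.365 0.005] [0.585 0.404 0.1  ]
scene block 0.96 [255. 242.] 2094 [0.485 0.248 0.069] [0.441 0.129 0.015] [0.566 0.281 0.074]
scene board 0.68 [256. 216.] 770 [0.505 0.208 0.105] [0.482 0.185 0.076] [0.527 0.232 0.142]
scene board 0.56 [312. 170.] 3063 [ 0.552 -0.218  0.02 ] [ 0.42  -0.338  0.005] [ 0.713 -0.136  0.023]
scene glue 0.55 [245. 187.] 127 [0.655 0.01  0.038] [0.648 0.001 0.007] [0.667 0.017 0.068]
top bung 0.83 [203. 196.] 493 [0.513 0.191 0.095] [0.483 0.164 0.079] [0.538 0.229 0.145]
top bung 0.69 [138. 179.] 522 [0.557 0.373 0.042] [0.526 0.355 0.035] [0.588 0.401 0.103]
top bung 0.59 [228. 131.] 481 [0.684 0.128 0.042] [0.657 0.097 0.035] [0.721 0.159 0.103]
top block 0.91 [212. 208.] 1724 [0.506 0.185 0.073] [0.447 0.121 0.022] [0.573 0.269 0.077]
top board 0.76 [373. 178.] 8523 [ 0.567 -0.244  0.021] [ 0.425 -0.344  0.017] [ 0.713 -0.145  0.025]
top timer 0.66 [280. 222.] 509 [0.45  0.002 0.018] [ 0.418 -0.026  0.012] [0.479 0.029 0.022]
top timer 0.18 [202. 197.] 531 [0.513 0.191 0.084] [0.483 0.164 0.074] [0.538 0.232 0.145]
top glue 0.22 [203. 198.] 527 [0.512 0.191 0.084] [0.482 0.164 0.075] [0.54  0.232 0.145]
{'time_s': 0.6, 'joints': array([-60.585,  22.04 ,   0.452,  -0.   , -68.41 , -14.817]), 'joint_velocities': array([ 0.044, -0.004, -0.024,  0.048,  0.045, -0.055]), 'effort': array([  0.   , -39.021,  18.753,   4.223,   0.015,  -0.   ]), 'tcp_pos': array([ 0.158, -0.605,  0.242]), 'ee_rot': array([[-0.968, -0.252,  0.   ],
       [-0.252,  0.968, -0.   ],
       [-0.   , -0.   , -1.   ]]), 'wrist_force': array([-0.358, -0.088,  0.135]), 'moment': array([ 0.007, -0.016, -0.02 ]), 'gripper_force': 0.0, 'gripper_width': 0.9969789967794975}
```

```bash
python3 - <<'E'
from h import *
np.set_printoptions(precision=4,suppress=True)
for n in ["top","scene"]:
    c=capture(n)
    allP=world(c,np.ones((384,512),bool))
    near=allP[(abs(allP[:,0]-.51)<.13)&(abs(allP[:,1]-.2)<.14)]
    for nm,lo,hi in [("plate",.009,.015),("blocktop",.068,.076),("handletop",.135,.146),("collar",.078,.083)]:
        p=near[(near[:,2]>lo)&(near[:,2]<hi)]
        if len(p)>8:
            r=cv2.minAreaRect((p[:,:2]*1000).astype(np.float32)); print(n,nm,len(p),r,p.mean(0))
    b=allP[(abs(allP[:,0]-.567)<.22)&(abs(allP[:,1]+.244)<.16)&(abs(allP[:,2]-.02)<.005)]
    print("board",cv2.minAreaRect((b[:,:2]*1000).astype(np.float32)))
E
python3 -c "
import cv2,numpy as np
a=cv2.imread('pics/scene0.png');b=cv2.imread('pics/top0.png')
cv2.imwrite('pics/both.png',np.hstack([a[60:360,60:460],b[60:360,60:460]]))"
```

```text
top plate 757 ((507.9364929199219, 204.31488037109375), (130.1251220703125, 195.40936279296875), 26.96649742126465) [0.5135 0.1811 0.0128]
top blocktop 1388 ((511.4236145019531, 197.1948699951172), (89.935302734375, 149.86927795410156), 27.005401611328125) [0.5104 0.1961 0.0731]
top handletop 211 ((511.4633483886719, 197.23684692382812), (43.70367431640625, 26.821304321289062), 26.02396011352539) [0.5116 0.1972 0.1422]
top collar 258 ((517.1736450195312, 201.40582275390625), (78.6710205078125, 135.1521453857422), 35.982933044433594) [0.5119 0.1934 0.0808]
board ((602.5111083984375, -249.59832763671875), (201.2816619873047, 367.0361633300781), 84.4174575805664)
scene plate 903 ((510.74139404296875, 199.5994873046875), (130.2093505859375, 179.8287811279297), 27.745058059692383) [0.4883 0.2353 0.0121]
scene blocktop 1090 ((510.7384338378906, 198.170654296875), (89.57305908203125, 151.00209045410156), 26.974658966064453) [0.5001 0.2165 0.0721]
scene handletop 164 ((510.4873046875, 199.10899353027344), (42.53099060058594, 27.341705322265625), 29.356609344482422) [0.5089 0.2008 0.1402]
scene collar 194 ((502.53326416015625, 213.8007049560547), (45.18827819824219, 100.38444519042969), 26.895227432250977) [0.5    0.2168 0.0799]
board ((602.5272827148438, -248.11630249023438), (204.8816680908203, 369.53271484375), 83.71366119384766)
```

View pics/both.png

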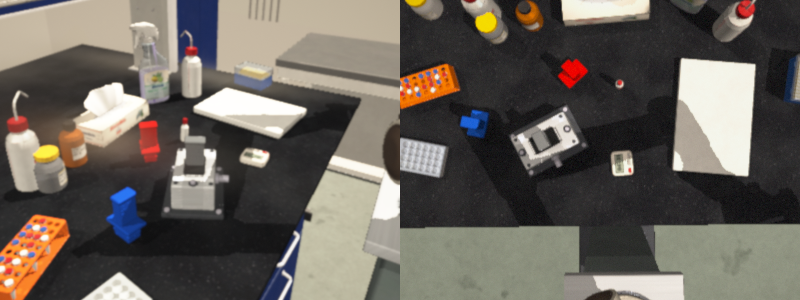

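Emit:
{"op": "drive_tool", "data": {"rows": [[100,16,36.5,0,0,0,0.01],[100,16,36.5,0,0,0,0.01],[100,16,36.5,0,0,0,0.01],[100,16,36.5,0,0,0,0.01],[100,16,36.5,0,0,0,0.01]]}}

```text
time_s: 1.12
tcp_pos: [0.2378, -0.4207, 0.2416]
ee_rot: [[-0.954, -0.3, 0.0], [-0.3, 0.954, -0.0], [-0.0, -0.0, -1.0]]
wrist_force: [0.9, -0.0, 0.5]
gripper_width: 1.0
gripper_force: 0.0
```

Emit:
{"op": "drive_tool", "data": {"rows": [[100,16,36.5,0,0,0,0.01],[100,16,36.5,0,0,0,0.01],[100,16,36.5,0,0,0,0.01],[100,16,36.5,0,0,0,0.01],[100,16,36.5,0,0,0,0.01]]}}

```text
time_s: 1.53
tcp_pos: [0.3178, -0.2381, 0.242]
ee_rot: [[-0.938, -0.348, 0.001], [-0.348, 0.938, -0.0], [-0.001, -0.001, -1.0]]
wrist_force: [0.6, -0.5, 0.2]
gripper_width: 0.998
gripper_force: 0.0
```

Emit:
{"op": "drive_tool", "data": {"rows": [[100,16,36.5,0,0,0,0.01],[100,16,36.5,0,0,0,0.01],[100,16,36.5,0,0,0,0.01],[100,16,36.5,0,0,0,0.01],[100,16,36.5,0,0,0,0.01]]}}

```text
time_s: 1.95
tcp_pos: [0.3978, -0.0553, 0.2422]
ee_rot: [[-0.919, -0.395, 0.002], [-0.395, 0.919, 0.0], [-0.002, -0.0, -1.0]]
wrist_force: [1.0, -0.9, 0.5]
gripper_width: 0.997
gripper_force: 0.0
```

Emit:
{"op": "drive_tool", "data": {"rows": [[100,16,36.5,0,0,0,0.01],[100,16,36.5,0,0,0,0.01],[100,16,36.5,0,0,0,0.01],[100,16,36.5,0,0,0,0.01],[100,0,0,0,0,0,0]]}}

```text
time_s: 2.37
tcp_pos: [0.4645, 0.0938, 0.2417]
ee_rot: [[-0.9, -0.435, 0.003], [-0.435, 0.9, 0.001], [-0.003, -0.0, -1.0]]
wrist_force: [0.3, -0.5, 0.6]
gripper_width: 1.003
gripper_force: 0.0
```

Emit:
{"op": "drive_tool", "data": {"rows": [[100,15.5,34.7,0,0,0,0.01],[100,15.5,34.7,0,0,0,0.01],[100,15.5,34.7,0,0,0,0],[100,0,0,0,0,0,0],[100,0,0,0,0,0,0]]}}

```text
time_s: 2.78
tcp_pos: [0.5084, 0.1944, 0.2408]
ee_rot: [[-0.893, -0.45, -0.001], [-0.45, 0.893, -0.001], [0.001, -0.0, -1.0]]
wrist_force: [-0.8, -0.2, -0.4]
gripper_width: 0.997
gripper_force: 0.0
```

```bash
python3 - <<'E'
from h import *
np.set_printoptions(precision=4,suppress=True)
s=sense(); c=capture("wrist"); save(c,"w1")
T=np.eye(4);T[:3,:3]=s["ee_rot"];T[:3,3]=s["tcp_pos"]
M=T@np.array(c["T_tool_cam"]); Mi=np.linalg.inv(M); c["R"],c["t"]=Mi[:3,:3],Mi[:3,3]
print(s["tcp_pos"],s["ee_rot"])
P=world(c,np.ones((384,512),bool)); P=P[(abs(P[:,0]-.511)<.11)&(abs(P[:,1]-.198)<.11)]
for nm,lo,hi in [("blocktop",.068,.076),("handletop",.135,.146),("collar",.078,.083)]:
    p=P[(P[:,2]>lo)&(P[:,2]<hi)]
    if len(p)>8: print(nm,len(p),cv2.minAreaRect((p[:,:2]*1000).astype(np.float32)),np.median(p,0))
E
```

```text
[0.5084 0.1944 0.2408] [[-0.893  -0.45   -0.0009]
 [-0.45    0.893  -0.0006]
 [ 0.001  -0.0001 -1.    ]]
blocktop 7487 ((508.9858093261719, 196.11572265625), (89.1502914428711, 149.7357635498047), 26.721590042114258) [0.5013 0.1878 0.0718]
handletop 1466 ((509.0429382324219, 195.69244384765625), (43.07643508911133, 26.61302947998047), 27.48956298828125) [0.5081 0.1954 0.1407]
collar 1606 ((509.3315734863281, 195.91561889648438), (44.387550354003906, 137.24972534179688), 26.765588760375977) [0.506  0.1888 0.0797]
```

View pics/w1.png

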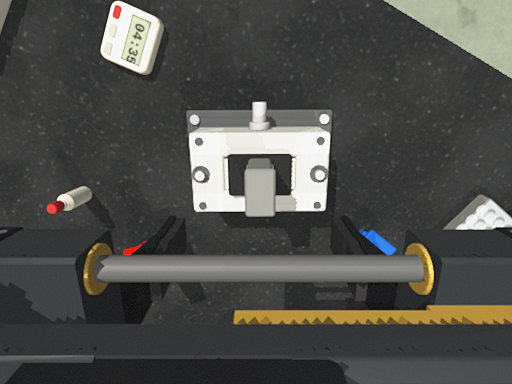

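Emit:
{"op": "drive_tool", "data": {"rows": [[100,1,1.5,-35,0,0,0.004],[100,0,0,-35,0,0,0],[100,0,0,-30,0,0,0],[80,0,0,-20,0,0,0],[60,0,0,0,0,0,0]]}}

```text
time_s: 3.25
tcp_pos: [0.5059, 0.1914, 0.1175]
ee_rot: [[-0.893, -0.45, -0.008], [-0.45, 0.893, -0.005], [0.01, -0.001, -1.0]]
wrist_force: [-1.2, 0.1, 0.4]
gripper_width: 0.922
gripper_force: 0.0
```

Emit:
{"op": "drive_tool", "data": {"rows": [[0,0,0,0,0,0,0],[0,0,0,0,0,0,0],[0,0,0,0,0,0,0],[0,0,0,0,0,0,0],[0,0,0,0,0,0,0]]}}

```text
time_s: 3.67
tcp_pos: [0.5096, 0.1946, 0.1229]
ee_rot: [[-0.892, -0.452, 0.002], [-0.452, 0.892, 0.002], [-0.003, 0.0, -1.0]]
wrist_force: [-0.3, 0.3, 0.8]
gripper_width: 0.551
gripper_force: 0.0
```

Emit:
{"op": "drive_tool", "data": {"rows": [[0,0,0,0,0,0,0],[0,0,0,0,0,0,0],[0,0,0,0,0,0,0],[0,0,0,0,0,0,0],[0,0,0,0,0,0,0]]}}

```text
time_s: 4.08
tcp_pos: [0.509, 0.195, 0.1218]
ee_rot: [[-0.892, -0.452, 0.0], [-0.452, 0.892, 0.001], [-0.001, 0.001, -1.0]]
wrist_force: [-2.6, 4.0, 2.7]
gripper_width: 0.301
gripper_force: 30.0
```

Emit:
{"op": "drive_tool", "data": {"rows": [[0,0,0,0,0,0,0],[0,0,0,0,0,0,0],[0,0,0,0,0,0,0]]}}

```text
time_s: 4.33
tcp_pos: [0.509, 0.195, 0.1219]
ee_rot: [[-0.892, -0.452, 0.0], [-0.452, 0.892, 0.001], [-0.001, 0.001, -1.0]]
wrist_force: [-3.8, 5.0, 4.0]
gripper_width: 0.298
gripper_force: 30.0
```

Emit:
{"op": "drive_tool", "data": {"rows": [[0,1.2,-2.4,1.0,0.0445,0.0227,0],[0,1.2,-2.4,1.3,0.0445,0.0227,0],[0,0,0,0,0,0,0]]}}

```text
time_s: 4.58
tcp_pos: [0.5124, 0.1892, 0.1247]
ee_rot: [[-0.893, -0.448, -0.045], [-0.45, 0.888, 0.091], [-0.001, 0.101, -0.995]]
wrist_force: [-2.4, 2.6, 6.1]
gripper_width: 0.298
gripper_force: 30.1
```

Emit:
{"op": "drive_tool", "data": {"rows": [[0,1.2,-2.4,1.2,0.0445,0.0227,0],[0,1.2,-2.4,1.1,0.0445,0.0227,0],[0,1.2,-2.4,1.0,0.0445,0.0227,0],[0,0,0,0,0,0,0]]}}

```text
time_s: 4.92
tcp_pos: [0.5162, 0.1818, 0.1282]
ee_rot: [[-0.893, -0.436, -0.111], [-0.45, 0.865, 0.222], [-0.0, 0.248, -0.969]]
wrist_force: [-2.6, 3.7, 7.3]
gripper_width: 0.299
gripper_force: 30.0
```

Emit:
{"op": "drive_tool", "data": {"rows": [[0,0,0,0,0,0,0]]}}

```text
time_s: 5.0
tcp_pos: [0.516, 0.1819, 0.1281]
ee_rot: [[-0.893, -0.437, -0.11], [-0.45, 0.865, 0.22], [-0.0, 0.246, -0.969]]
wrist_force: [-1.8, 2.7, 7.1]
gripper_width: 0.296
gripper_force: 30.0
```

Emit:
{"op": "drive_tool", "data": {"rows": [[0,-1.2,2.4,-1.0,-0.0445,-0.0227,0],[0,-1.2,2.4,-1.0,-0.0445,-0.0227,0],[0,-1.4,2.9,1.2,-0.0445,-0.0227,0],[0,0,0,0,0,0,0]]}}

```text
time_s: 5.33
tcp_pos: [0.5099, 0.19, 0.1249]
ee_rot: [[-0.891, -0.452, -0.046], [-0.454, 0.887, 0.084], [0.003, 0.096, -0.995]]
wrist_force: [2.3, -1.0, -6.0]
gripper_width: 0.292
gripper_force: 30.0
```

Emit:
{"op": "drive_tool", "data": {"rows": [[0,1.4,-2.9,-1.2,0.0445,0.0227,0],[0,1.2,-2.4,1.0,0.0445,0.0227,0],[0,1.2,-2.4,1.5,0.0445,0.0227,0],[0,0,0,1.0,0,0,0],[0,0,0,0,0,0,0]]}}

```text
time_s: 5.75
tcp_pos: [0.5155, 0.1813, 0.1282]
ee_rot: [[-0.893, -0.436, -0.112], [-0.45, 0.866, 0.219], [0.001, 0.246, -0.969]]
wrist_force: [-0.2, 0.9, 0.1]
gripper_width: 0.299
gripper_force: 30.0
```

Emit:
{"op": "drive_tool", "data": {"rows": [[0,-1.35,2.7,-0.2,-0.0445,-0.0227,0],[0,-1.35,2.7,-0.2,-0.0445,-0.0227,0],[0,0,0,0,0,0,0]]}}

```text
time_s: 6.0
tcp_pos: [0.5115, 0.1882, 0.128]
ee_rot: [[-0.891, -0.45, -0.067], [-0.455, 0.881, 0.129], [0.001, 0.146, -0.989]]
wrist_force: [0.3, -1.1, -0.6]
gripper_width: 0.298
gripper_force: 30.0
```

Emit:
{"op": "drive_tool", "data": {"rows": [[0,-1.2,2.4,1.0,-0.0445,-0.0227,0],[0,-1.2,2.4,0.8,-0.0445,-0.0227,0],[0,0,0,0,0,0,0]]}}

```text
time_s: 6.25
tcp_pos: [0.5095, 0.1934, 0.1306]
ee_rot: [[-0.89, -0.455, -0.021], [-0.455, 0.889, 0.043], [-0.0, 0.048, -0.999]]
wrist_force: [-0.3, -0.0, 3.5]
gripper_width: 0.296
gripper_force: 30.0
```

Emit:
{"op": "drive_tool", "data": {"rows": [[0,-1.3,2.5,1.1,-0.0445,-0.0227,0],[0,-1.3,2.6,1.0,-0.0445,-0.0227,0],[0,-1.5,3.0,0.8,-0.0445,-0.0227,0],[0,-1.5,3.0,0.7,-0.0445,-0.0227,0],[0,0,0,0,0,0,0]]}}

```text
time_s: 6.67
tcp_pos: [0.5039, 0.2043, 0.1337]
ee_rot: [[-0.891, -0.45, 0.069], [-0.455, 0.88, -0.134], [0.0, -0.151, -0.989]]
wrist_force: [-0.1, 0.1, 2.4]
gripper_width: 0.298
gripper_force: 30.0
```

Emit:
{"op": "drive_tool", "data": {"rows": [[0,-1.5,3.0,0.5,-0.0445,-0.0227,0],[0,-1.5,3.0,0.4,-0.0445,-0.0227,0],[0,0,0,0,0,0,0]]}}

```text
time_s: 6.92
tcp_pos: [0.5013, 0.2102, 0.1345]
ee_rot: [[-0.891, -0.44, 0.113], [-0.454, 0.863, -0.221], [-0.0, -0.248, -0.969]]
wrist_force: [-1.8, 0.5, 3.2]
gripper_width: 0.3
gripper_force: 30.0
```

Emit:
{"op": "drive_tool", "data": {"rows": [[0,0,0,1.5,0,0,0],[0,1.2,-2.4,1.5,0.0445,0.0227,0],[0,1.2,-2.4,1.5,0.0445,0.0227,0],[0,0,0,0,0,0,0]]}}

```text
time_s: 7.25
tcp_pos: [0.5048, 0.2047, 0.1399]
ee_rot: [[-0.894, -0.443, 0.068], [-0.449, 0.885, -0.127], [-0.004, -0.144, -0.99]]
wrist_force: [-3.7, 4.4, 1.0]
gripper_width: 0.298
gripper_force: 30.2
```

Emit:
{"op": "drive_tool", "data": {"rows": [[0,-0.5,1,4,0,0,0],[0,0.7,-1.4,4,0.0445,0.0227,0],[0,0.7,-1.4,4,0.0445,0.0227,0],[0,0.7,-1.4,4,0.0445,0.0227,0],[0,0,0,5,0,0,0]]}}

```text
time_s: 7.67
tcp_pos: [0.5055, 0.2002, 0.1599]
ee_rot: [[-0.893, -0.449, -0.002], [-0.449, 0.893, -0.0], [0.002, 0.001, -1.0]]
wrist_force: [0.7, -0.2, -0.9]
gripper_width: 0.298
gripper_force: 30.0
```

Emit:
{"op": "drive_tool", "data": {"rows": [[0,0,0,10,0,0,0],[0,0,0,20,0,0,0],[0,0,0,20,0,0,0],[0,0,0,12,0,0,0],[0,0,0,0,0,0,0]]}}

```text
time_s: 8.08
tcp_pos: [0.5064, 0.2024, 0.2253]
ee_rot: [[-0.891, -0.453, 0.006], [-0.453, 0.892, 0.001], [-0.005, -0.002, -1.0]]
wrist_force: [-0.3, -0.5, -0.7]
gripper_width: 0.298
gripper_force: 30.0
```

```bash
python3 - <<'E'
from h import *
np.set_printoptions(precision=4,suppress=True)
c=capture("scene"); save(c,"s2"); print(sense()["tcp_pos"],sense()["wrist_force"])
P=world(c,np.ones((384,512),bool)); P=P[(abs(P[:,0]-.51)<.08)&(abs(P[:,1]-.2)<.1)]
p=P[(P[:,2]>.065)&(P[:,2]<.085)]; print(np.median(p,0))
q=P[P[:,2]>.11]; print(q[:,2].min(),q[:,2].max())
cv2.imwrite("pics/s2c.png",cv2.resize(cv2.imread("pics/s2.png")[100:320,180:400],None,fx=2,fy=2))
E
```

```text
[0.5054 0.202  0.2233] [-0.1386 -0.3168 -2.0104]
[0.5051 0.2145 0.0721]
0.14682256402332675 0.5188316687995767
```

View pics/s2c.png

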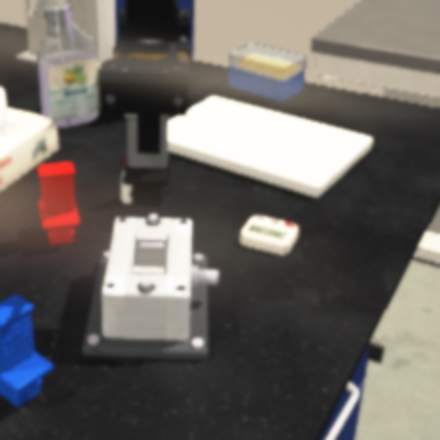

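The bung is out (crop around (145,150)), held upright. The block's mouth at (150,255) is empty, and its top is still at z = 0.072. Next I carry the bung to the board.

Emit:
{"op": "drive_tool", "data": {"rows": [[0,2,-15,0,0,0,0],[0,5,-30,0,0,0,0],[0,5,-37,0,0,0,0],[0,5,-37,0,0,0,0],[0,5,-37,0,0,0,0]]}}

```text
time_s: 8.55
tcp_pos: [0.5262, 0.0442, 0.2205]
ee_rot: [[-0.892, -0.453, -0.003], [-0.453, 0.892, -0.002], [0.004, -0.0, -1.0]]
wrist_force: [0.8, 0.1, -2.2]
gripper_width: 0.3
gripper_force: 30.0
```

Emit:
{"op": "drive_tool", "data": {"rows": [[0,5,-37,0,0,0,0],[0,5,-37,0,0,0,0],[0,5,-37,0,0,0,0],[0,5,-37,0,0,0,0],[0,5,-37,0,0,0,0]]}}

```text
time_s: 8.97
tcp_pos: [0.5513, -0.1409, 0.2205]
ee_rot: [[-0.892, -0.452, -0.004], [-0.452, 0.892, -0.001], [0.003, 0.001, -1.0]]
wrist_force: [-0.4, 0.4, -1.7]
gripper_width: 0.296
gripper_force: 30.0
```

Emit:
{"op": "drive_tool", "data": {"rows": [[0,5,-37,0,0,0,0],[0,5,-37,0,0,0,0],[0,3,-20,0,0,0,0],[0,0,-10,0,0,0,0],[0,0,0,0,0,0,0]]}}

```text
time_s: 9.38
tcp_pos: [0.5643, -0.2449, 0.22]
ee_rot: [[-0.893, -0.449, -0.004], [-0.449, 0.893, 0.0], [0.003, 0.002, -1.0]]
wrist_force: [0.2, 1.1, -1.3]
gripper_width: 0.299
gripper_force: 30.0
```

Emit:
{"op": "drive_tool", "data": {"rows": [[0,0,0,-20,0,0,0],[0,0,0,-30,0,0,0],[0,0,0,-25,0,0,0],[0,0,0,-20,0,0,0],[0,0,0,-10,0,0,0]]}}

```text
time_s: 9.8
tcp_pos: [0.5631, -0.2412, 0.1135]
ee_rot: [[-0.892, -0.453, -0.007], [-0.453, 0.892, 0.002], [0.005, 0.005, -1.0]]
wrist_force: [-0.7, 0.4, -2.4]
gripper_width: 0.296
gripper_force: 30.0
```

Emit:
{"op": "drive_tool", "data": {"rows": [[0,0,0,0,0,0,0],[0,0,0,0,0,0,0],[0,0,0,0,0,0,0]]}}

```text
time_s: 10.05
tcp_pos: [0.5665, -0.2431, 0.1186]
ee_rot: [[-0.892, -0.453, 0.003], [-0.453, 0.892, -0.001], [-0.002, -0.002, -1.0]]
wrist_force: [1.1, 0.6, -1.4]
gripper_width: 0.299
gripper_force: 30.0
```

Emit:
{"op": "drive_tool", "data": {"rows": [[0,0,0,-5,0,0,0],[0,0,0,-5,0,0,0],[0,0,0,-3,0,0,0],[0,0,0,0,0,0,0],[0,0,0,0,0,0,0]]}}

```text
time_s: 10.47
tcp_pos: [0.5652, -0.2435, 0.1039]
ee_rot: [[-0.892, -0.452, -0.001], [-0.452, 0.892, 0.0], [0.0, 0.0, -1.0]]
wrist_force: [-0.2, 0.7, -2.0]
gripper_width: 0.301
gripper_force: 30.0
```

Emit:
{"op": "drive_tool", "data": {"rows": [[0,0,0,-1.5,0,0,0],[0,0,0,-1,0,0,0],[0,0,0,0,0,0,0]]}}

```text
time_s: 10.72
tcp_pos: [0.5652, -0.2434, 0.1014]
ee_rot: [[-0.892, -0.452, -0.0], [-0.452, 0.892, 0.0], [0.0, 0.0, -1.0]]
wrist_force: [-0.3, 0.2, -1.6]
gripper_width: 0.295
gripper_force: 30.0
```

Emit:
{"op": "drive_tool", "data": {"rows": [[0,0,0,-1,0,0,0],[0,0,0,-0.7,0,0,0],[0,0,0,0,0,0,0]]}}

```text
time_s: 10.97
tcp_pos: [0.5653, -0.2434, 0.0997]
ee_rot: [[-0.892, -0.452, -0.0], [-0.452, 0.892, 0.0], [0.0, 0.0, -1.0]]
wrist_force: [-0.1, 0.2, -1.6]
gripper_width: 0.299
gripper_force: 30.0
```

Emit:
{"op": "drive_tool", "data": {"rows": [[0,0,0,-0.5,0,0,0],[0,0,0,0,0,0,0]]}}

```text
time_s: 11.13
tcp_pos: [0.5655, -0.2434, 0.0995]
ee_rot: [[-0.892, -0.452, 0.0], [-0.452, 0.892, -0.0], [-0.0, -0.0, -1.0]]
wrist_force: [0.2, 0.3, -1.0]
gripper_width: 0.295
gripper_force: 30.0
```

Emit:
{"op": "drive_tool", "data": {"rows": [[0,0,0,-0.6,0,0,0],[0,0,0,0,0,0,0]]}}

```text
time_s: 11.3
tcp_pos: [0.5657, -0.2434, 0.0995]
ee_rot: [[-0.892, -0.452, 0.001], [-0.452, 0.892, -0.0], [-0.001, -0.001, -1.0]]
wrist_force: [-1.3, 1.3, 2.7]
gripper_width: 0.297
gripper_force: 30.0
```

Emit:
{"op": "drive_tool", "data": {"rows": [[32,0,0,0,0,0,0],[36,0,0,0,0,0,0],[40,0,0,0,0,0,0],[50,0,0,0,0,0,0],[60,0,0,0,0,0,0]]}}

```text
time_s: 11.72
tcp_pos: [0.5652, -0.2434, 0.0985]
ee_rot: [[-0.892, -0.452, -0.0], [-0.452, 0.892, 0.0], [0.0, 0.0, -1.0]]
wrist_force: [-0.7, 0.1, 0.3]
gripper_width: 0.475
gripper_force: 0.0
```

Emit:
{"op": "drive_tool", "data": {"rows": [[80,0,0,0,0,0,0],[100,0,0,0,0,0,0],[100,0,0,0,0,0,0],[100,0,0,0,0,0,0],[100,0,0,0,0,0,0]]}}

```text
time_s: 12.13
tcp_pos: [0.5654, -0.2434, 0.0987]
ee_rot: [[-0.892, -0.452, -0.0], [-0.452, 0.892, 0.0], [0.0, 0.0, -1.0]]
wrist_force: [-0.5, 0.1, -0.3]
gripper_width: 0.847
gripper_force: 0.0
```

Emit:
{"op": "drive_tool", "data": {"rows": [[100,0,0,5,0,0,0],[100,0,0,20,0,0,0],[100,0,0,30,0,0,0],[100,0,0,35,0,0,0],[100,0,0,30,0,0,0]]}}

```text
time_s: 12.55
tcp_pos: [0.5654, -0.2436, 0.2212]
ee_rot: [[-0.892, -0.452, 0.001], [-0.452, 0.892, -0.001], [-0.0, -0.001, -1.0]]
wrist_force: [1.5, -0.0, 0.1]
gripper_width: 0.998
gripper_force: 0.0
```

```bash
python3 - <<'E'
from h import *
np.set_printoptions(precision=4,suppress=True)
for n in ["scene","top"]:
    c=capture(n); save(c,n+"3")
    A=world(c,np.ones((384,512),bool)); P=A[(abs(A[:,0]-.565)<.06)&(abs(A[:,1]+.243)<.06)&(A[:,2]>.1)&(A[:,2]<.13)]
    if len(P): print(n,"bung top",P.mean(0),P[:,2].std(),P[:,2].max())
    B=A[(abs(A[:,0]-.51)<.05)&(abs(A[:,1]-.2)<.05)&(A[:,2]>.065)&(A[:,2]<.085)]; print("block top",np.median(B[:,2]))
print(sense()["tcp_pos"])
cv2.imwrite("pics/s3c.png",cv2.imread("pics/scene3.png")[80:330,150:420])
E
```

```text
scene bung top [ 0.5658 -0.2346  0.1131] 0.0065248237490678805 0.12133661940187318
block top 0.07209863069164227
block top 0.07312214434970099
[ 0.5684 -0.2445  0.226 ]
```

View pics/s3c.png

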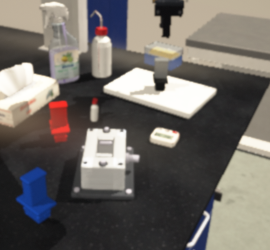

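The bung stands upright on the board at about (160,75) in the crop. Its top is near z = 0.12, the gripper is clear above it, and the block is seated.

```bash
python3 -c "
from station import *
print(finish_job())"
```

```text
the job is handed in; nothing more can be done
None
```

The bung came out after rocking right then left, with the block still seated on its plate. It now stands upright and released on the white board; the job is handed in, but no verdict came back.

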